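Eject a button shell into the shuttle and hold it in the crimping notch

ROBOT

A 6-joint arm with a two-finger parallel gripper is mounted at the origin on the work surface. World frame = base frame: x ahead of the robot, y to its left, z up, the work surface at z = 0. Lengths are in m, angles in rad, forces in N, time in s.
With the tool pointing down it reaches from about 0.25 to 0.725 m from the base axis. Payload 4 kg.
Tool frame: the origin (TCP) lies midway between the tips of the shut fingers; the grasp point (between the pads) lies 19 mm behind it; z points along the fingers, y is the direction in which the jaws open and shut (so a half turn about z gives the same grasp; the last joint's range is limited). The gripper opens to 85 mm and grips with 20 to 120 N. Pads are 22 mm wide; open, the fingers measure 114 mm over their backs; the gripper's body (76 mm by 85 mm) begins 54 mm behind the grasp point. The pads swing forward as they close: fully open they stand 13 mm farther back than shut.
Start: joints at [-1.285, 0.241, 0.005, 1.335, 0, 1.571], TCP at [0.141, -0.48, 0.231] pointing down, gripper open.
Joint ranges: [-2.72, 2.72], [-1.05, 1.87], [-1.09, 1.28], [-1.99, 2.15], [-1.42, 1.44], [-3.14, 3.14]. Speed limits (rad/s): [2.79, 2.79, 3.14, 3.14, 3.14, 3.14].

INTERFACE

Orientations are given as a 3x3 rotation matrix whose columns are the frame's x, y, z axes.
In Python, from plant import get_state, get_image, get_calibration, sign_off gives the robot as it stands. The module is installed in compiled form; this text tells all that it offers.
- The arm moves only by the tool apply_moves, never from a script. Its argument "steps" is a list of rows, each an object of numbers: "dx", "dy", "dz": the shift along the tool's x, y, z in m; "rx", "ry", "rz": the turn, a rotation vector about the tool's x, y, z in degrees; "jaw": the closure, from -1 (fully open) to 1 (shut), so that 0 is half open. In form: [{"dx": .., "dy": .., "dz": .., "rx": .., "ry": .., "rz": .., "jaw": ..}, ...]. A call has 1 to 12 rows; each row is the pose to reach, as a shift and turn from the pose measured when the call began, along the tool's axes at that moment; what a row does not reach only later rows make up. A row lasts 1/8 s, in which the tool goes at most 62.5 mm and 10.7 degrees, less where a joint would pass 70% of its speed; a pose out of reach is approached as far as the arm can. A call with a gripper value outside its range is refused whole. The fingers move at their own pace and stop on an object; "newtons" is the grip in N (left out, the last holds). Time passes only in rows, so rows that repeat a pose let the fingers close. It gives the time, the measured TCP pose, the force and the opening at its end, in the units of the state.
- get_state(): the state, without advancing time (a new reading comes with each control period).
- get_image(name): name is "scene" or "top"; returns the picture (420x560x3 uint8, red, green, blue); there is no depth.
- get_calibration(name): a dict with "K" (3x3 intrinsics, pixels), "k1" (the pictures are not rectified: a ray, as slopes to the right and down, at radius r is drawn at 1 + k1 r^2 times it, then the intrinsics apply), "camera_from_world" (4x4, takes a point from world to camera coordinates). Camera axes: x right, y up, looking along -z (the intrinsics and any distortion apply to the point x, -y, -z); pixel columns grow to the right and rows downward; lengths in m; the calibration is good to about 2 mm. A picture is of the moment at which its call begins. get_calibration takes no time and is no camera call.
- sign_off(): hands the job in, once; it reports no verdict.
The state is a dict: "time_s": time; "joint_positions": joint angles; "joint_velocities": joint speeds; "effort": joint torques, N m; "ee_pos": TCP position; "eef_rot": TCP orientation; "ft_force": force on the tool from outside, world axes, zero at the start; "moment": the same for the moment, N m; "width": opening from 0.0 (shut) to 1.0 (fully open).
Only numpy, scipy, OpenCV 4.12 (cv2) and the standard library are available. Lean on these libraries where they do the work, as an engineer would, in place of code of your own. Each camera call takes 0.05 s, during which the arm holds its last target. There are 200 camera calls.

TASK

On the upholstery shop's button crimping fixture, press the spring ejector fully in so that the shell is pushed out of its holder and drops into the shuttle's nest, and let the ejector spring back. Then grip the shuttle's tab and slide it along the rail until you feel its ball click into the notch at the crimp head, without running past the notch, and finish while still gripping the tab firmly, holding the shuttle still in the notch. Leave the other things on the bench alone.

Things in the scene. Friction and masses are not known exactly. Their poses are not given: they have to be found in the camera images.
- fixture: Button crimping fixture, fixed to the table: x axis away from the robot (yaw up to 0.25 rad either way), y along the rail, z up; all x, y below are in this frame. Origin on the table under the rail's centre line. The aluminium shell holder (70 mm wide, top 53 mm above the table) stands on the robot's side of the rail's -y end; the ejector sticks out of it towards the robot.
- ejector (a joint): Travel of the spring ejector slide along fixture +x, in m: 0 = out (rest), 0.053 = fully pressed in (hard stop). Spring push-back 3 N at rest, 7 N fully pressed; it springs back by itself when let go. It must be pressed to the stop for the shell to clear the holder's edge and drop 3 mm into the nest.
- pad (a point): Middle of the face, turned towards the robot, of the ejector's upright black push pad: 34 mm wide (y), 44 mm high (32 to 76 mm above the table), 8 mm thick (x). Push it along fixture +x, for instance with the closed fingertips. The ground in front of it is free.
- shell_center (a point): Centre of the loose domed steel button shell, 44 mm across, 15 mm high, 50 g, half-way up. It starts in the holder, kept from being lifted out by two steel lips, with its underside 35 mm above the table; the ejector pushes it along fixture +x into the nest.
- shuttle (a joint): Travel of the steel shuttle along the rail, fixture +y, in m: 0 = home, where its nest faces the shell holder (it starts here); 0.20 = far end. Friction about 1 to 2 N. A spring ball in its far (+x) edge rides over the crimp head's ridges: about 6 to 11 N to climb the first one, then it is drawn on into the notch.
- nest (a point): Centre of the floor of the shuttle's nest, 32 mm above the table: a pocket 50 by 47 mm, open towards the holder, with walls 14 mm high. The spring ball is at the same place along the rail as this point.
- tab (a point): Centre of the upper part of the shuttle's upright black grip tab: 16 mm thick along the rail (y), 36 mm in x, its top 22 mm above and the shuttle's plate 30 mm below this point. It stands 85 mm along +y from the nest's centre and is free on both its y faces, 40 mm or more, for fingers coming from above.
- crimp_head: Low crimp head (green block with a lying aluminium cylinder, 82 mm high above the table) clamped on the fixture's base beyond the rail, somewhere along it. Its nose and the notch are in its middle; axes parallel to the fixture's.
- notch (a point): The notch between two upright brass ridges (10 mm thick, centres 15 mm apart) on the crimp head's face towards the rail. The shuttle is in the notch when the nest's centre and this point are at the same place along the rail (fixture y). The ball meets the first ridge 14.5 mm before that, tops it 7.5 mm before; the second ridge mirrors it.
- spool: Bystander: small wooden thread spool, 36 mm across, 40 mm high, standing on the table in the corner between rail and shell holder. Origin at the middle of its underside.
- weight: Bystander: dark steel pattern weight with a small neck, 48 mm across, 46 mm high, standing on the table on the robot's side of the rail. Origin at the middle of its underside.
- hammer: Bystander: tack hammer 240 mm long lying to the left.
- screwdriver: Bystander: screwdriver 180 mm long lying near the robot on the left.
- jar: Bystander: clear jar with steel lid, 70 mm across, 85 mm high, to the left or right. Origin at the middle of its underside.
- tin: Bystander: closed tin, 76 mm across, 120 mm high, to the left or right. Origin at the middle of its underside.
- mug: Bystander: white mug, 80 mm across, 90 mm high, to the right. Origin at the middle of its underside.
Things that resemble listed ones, but are neither listed nor needed, are in the scene too. Leave any green or turquoise look-alike of the part that bears shell_center alone.

How it is judged:
On the way, in this order (a step that is already met when the one before it is completed fails the run):
1. the ejector is pressed fully in (within 3 mm of its stop) while the shuttle is home (value of joint ejector above 0.05 m and value of joint shuttle below 0.006 m), for 0.05 s.
2. the shell lies flat in the nest and the ejector has sprung back (horizontal distance between shell_center and nest below 0.006 m and z of shell_center in the frame of nest between 0.005 and 0.0095 m and angle between shell_center's own z axis and vertical below 0.08 rad and value of joint ejector below 0.004 m), for 0.2 s.
3. the shuttle, gripped by the fingers, is in the notch with the shell aboard (horizontal distance between shell_center and nest below 0.006 m and z of shell_center in the frame of nest between 0.005 and 0.0095 m and angle between shell_center's own z axis and vertical below 0.08 rad and y of nest in the frame of notch between -0.003 and 0.003 m and contact force between the fingers and shuttle above 6 N), for 0.3 s.
At the end, for the whole second after the job is handed in: The fingers still grip the shuttle (over 6 N of contact), which stands still in the notch (nest within 3 mm of the notch along the rail); the shell lies flat on the nest's floor (within 6 mm of its centre); the ejector is back out (within 4 mm) (all of step 3 and value of joint ejector below 0.004 m and velocity of joint shuttle between -0.005 and 0.005 m/s); the arm keeps its last pose, push and grip.
It fails at once if the shuttle runs more than 12 mm past the notch (y of nest in the frame of notch above 0.012 m).
It fails at once if a bystander is moved by more than 25 mm (distance of any of spool, weight, hammer, screwdriver, jar, tin, mug from where it was at the start of the episode above 0.025 m).
It also fails if it takes over 58 s, if anything falls off the work surface, if the arm or the gripper's body presses on something with over 40 N, if the wrist force passes 120 N, or if a joint passes its speed limit or range.

## Working session

There is one attempt and no reset: what is moved stays moved. The work goes in short steps, Python scripts to look and compute and a tool call to move; the robot and the scene stay as the last step left them, time stands still between calls to the robot, and variables do not carry over. Pictures are saved under pics/ and viewed, about 8 in all and at most 12, crops included, and the job is handed in when it is done.

Besides the shell and the picture viewer there is one more tool, called after "Request:" as name(argument=value, ...), one argument or row to a line, values as JSON. apply_moves: Moves the arm, as the interface text tells. Its arguments: {"type":"object","properties":{"steps":{"type":"array","items":{"type":"object","properties":{"dx":{"type":"number"},"dy":{"type":"number"},"dz":{"type":"number"},"rx":{"type":"number"},"ry":{"type":"number"},"rz":{"type":"number"},"jaw":{"type":"number"}}}},"newtons":{"type":"number"}},"required":["steps"]}

```bash
mkdir -p pics
cat > h.py <<'E'
import numpy as np, cv2
from plant import get_state,get_image,get_calibration,sign_off
def ray(cam,u,v):
    c=get_calibration(cam);K=np.array(c["K"]);T=np.array(c["camera_from_world"])
    d=np.array([(u-K[0,2])/K[0,0],(v-K[1,2])/K[1,1]]);p=d.copy()
    for _ in range(30): p=d/(1+c["k1"]*(p@p))
    R=T[:3,:3];return -R.T@T[:3,3], R.T@np.array([p[0],-p[1],-1.0])
def onz(cam,u,v,z):
    o,d=ray(cam,u,v);return o+d*(z-o[2])/d[2]
def proj(cam,P):
    c=get_calibration(cam);K=np.array(c["K"]);T=np.array(c["camera_from_world"])
    q=T[:3,:3]@np.array(P)+T[:3,3];p=np.array([q[0],-q[1]])/-q[2];p=p*(1+c["k1"]*(p@p))
    return np.array([K[0,0]*p[0]+K[0,2],K[1,1]*p[1]+K[1,2]])
E
python3 - <<'E'
from h import *
for n in("scene","top"):
    im=get_image(n)[:,:,::-1];cv2.imwrite(f"pics/{n}0.png",im)
    cv2.imwrite(f"pics/{n}0v.png",cv2.resize(im,(784,588)))
    o,d=ray(n,280,210);print(n,o,d)
print(get_state())
E
```

```text
scene [1.40731655 0.48006042 0.84904372] [-0.71026568 -0.35740672 -0.60649913]
top [0.28234256 0.02556618 1.21608093] [ 0.1926271  -0.01661208 -0.9811949 ]
{'time_s': 0.1, 'joint_positions': array([-1.28502556e+00,  2.41291996e-01,  3.84689840e-03,  1.33521636e+00,
       -3.34175104e-05,  1.57079847e+00]), 'joint_velocities': array([-0.00028277, -0.00309305,  0.00194441, -0.00050332, -0.00038148,
       -0.00307378]), 'effort': array([-4.30181999e-04, -3.73138332e+01,  2.53009576e+01,  1.08617826e-02,
        3.45886212e-05, -1.74856132e-05]), 'ee_pos': array([ 0.14077591, -0.47917083,  0.23052019]), 'eef_rot': array([[ 9.59445246e-01,  2.81894500e-01, -5.57837070e-04],
       [ 2.81895050e-01, -9.59443595e-01,  1.78006935e-03],
       [-3.34214427e-05, -1.86513059e-03, -9.99998260e-01]]), 'ft_force': array([-0.87800113, -0.08777797, -0.58667001]), 'moment': array([-0.01772925,  0.02120912,  0.02205766]), 'width': 1.0026644550497033}
```

View pics/scene0v.png

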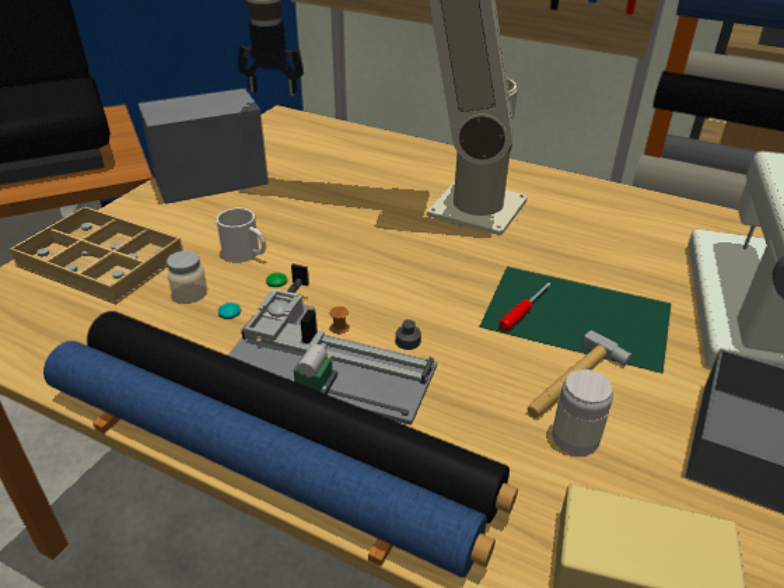

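View pics/top0v.png

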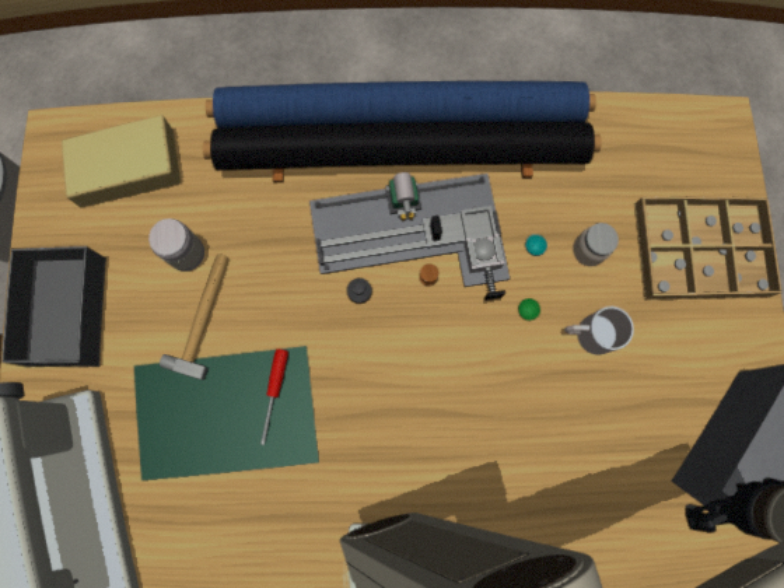

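Both views show the fixture with the steel shell in its holder at top(784) ≈ (484,250), the pad at (493,295), the tab at (436,228), and the brass ridges at (407,213). Possible confusions for the shell are the turquoise dome (536,245), the green dome (529,309) and the jar lid (602,240). I choose the steel dome in the aluminium holder and will check it in one crop.

Run:
```python
from h import *
im=cv2.imread("pics/top0.png")
cv2.imwrite("pics/c1.png",cv2.resize(im[115:220,215:375],(800,525),interpolation=cv2.INTER_CUBIC))
im=cv2.imread("pics/scene0.png")
cv2.imwrite("pics/c2.png",cv2.resize(im[180:305,155:320],(792,600),interpolation=cv2.INTER_CUBIC))
```

```text
(no output)
```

View pics/c1.png

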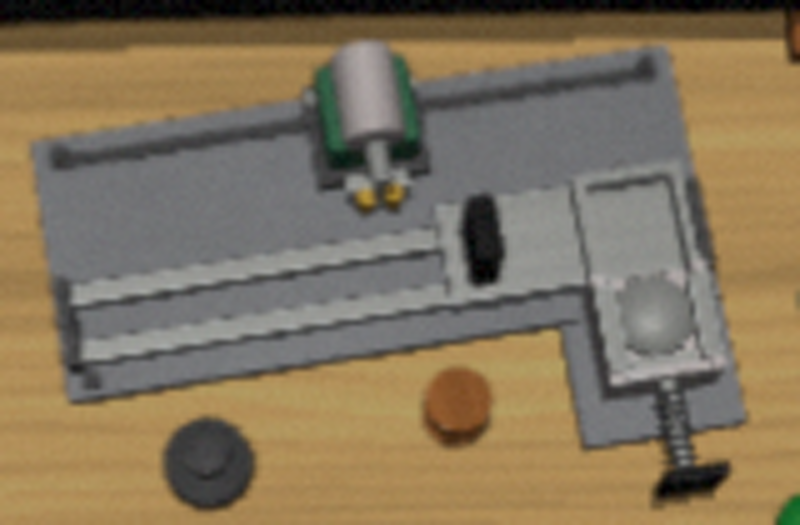

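View pics/c2.png

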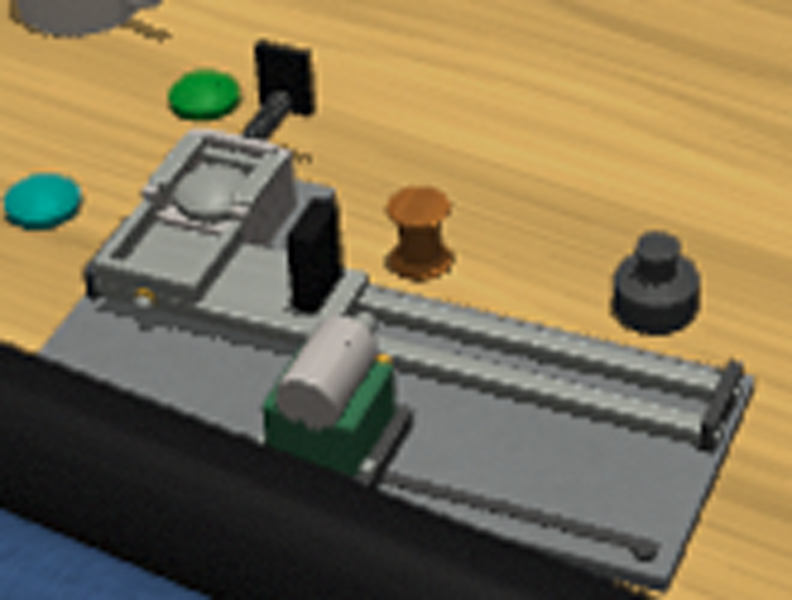

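The crop confirms the choice: the steel dome sits under the lips at crop (656,313), the pad is at (690,482), the tab at (483,240), and the ridges at (365,197) and (394,192). Next I measure positions.

Run:
```python
from h import *
t=cv2.imread("pics/top0.png");s=cv2.imread("pics/scene0.png")
def blobs(im,m,x0,y0,x1,y1,mn):
    q=np.zeros(m.shape,np.uint8);q[y0:y1,x0:x1]=m[y0:y1,x0:x1]
    n,l,st,c=cv2.connectedComponentsWithStats(q)
    for i in range(1,n):
        if st[i,4]>=mn:
            cn=cv2.findContours((l==i).astype(np.uint8),0,2)[0][0]
            print("  blob",c[i].round(2),st[i].tolist(),"quad",cv2.approxPolyDP(cv2.convexHull(cn),1.5,True)[:,0].tolist())
def hsv(im): return cv2.cvtColor(im,cv2.COLOR_BGR2HSV)
print("top dark");blobs(t,(t.max(2)<45).astype(np.uint8),295,145,365,220,20)
print("scene dark");blobs(s,(s.max(2)<45).astype(np.uint8),200,185,235,250,20)
h=hsv(t);print("brass");blobs(t,((h[:,:,0]>15)&(h[:,:,0]<35)&(h[:,:,1]>120)&(h[:,:,2]>80)).astype(np.uint8),280,140,300,160,3)
C=lambda x,y:(215+x/5,115+y/5)
P=lambda x,y,z:onz("top",*C(x,y),z).round(4)
for z in(.02,.032):
    print("rails",z,P(70,297,z),P(437,237,z),P(85,355,z),P(440,293,z))
print("base",P(35,147,.0),P(660,48,.0), P(70,400,0),P(745,420,0))
print("holder top -y edge",P(683,165,.046),P(722,370,.053),P(612,380,.053))
print("shell",P(656,313,.042))
print("ridges",P(365,197,.04),P(394,192,.04), "cyl",P(362,50,.08),P(372,130,.08))
print("spool",P(458,395,.04),"weight",P(208,460,.02))
```

```text
top dark
  blob [310.94 162.77] [308, 155, 7, 17, 96] quad [[312, 155], [314, 168], [310, 171], [308, 157]]
  blob [352.7 210.7] [347, 208, 13, 6, 53] quad [[359, 208], [357, 212], [347, 213], [349, 209]]
scene dark
  blob [213.43 196.77] [208, 189, 12, 20, 141] quad [[218, 191], [219, 203], [208, 208], [208, 190]]
  blob [219.95 232.99] [215, 222, 11, 23, 197] quad [[223, 222], [225, 237], [220, 244], [217, 244], [215, 228], [220, 222]]
brass
  blob [287.67 154.25] [286, 153, 4, 4, 12] quad [[289, 153], [288, 156], [286, 155]]
  blob [293.38 153.38] [292, 152, 4, 4, 13] quad [[292, 152], [295, 154], [293, 155]]
rails 0.02 [0.6178 0.1405 0.02  ] [ 0.6473 -0.0584  0.02  ] [0.5853 0.1324 0.02  ] [ 0.6158 -0.059   0.02  ]
rails 0.032 [0.6144 0.1393 0.032 ] [ 0.6436 -0.0576  0.032 ] [0.5823 0.1313 0.032 ] [ 0.6125 -0.0581  0.032 ]
base [0.7105 0.1621 0.    ] [ 0.7628 -0.1899  0.    ] [0.5654 0.1424 0.    ] [ 0.5469 -0.2245  0.    ]
holder top -y edge [ 0.6775 -0.1902  0.046 ] [ 0.5623 -0.203   0.053 ] [ 0.558  -0.1448  0.053 ]
shell [ 0.5967 -0.1717  0.042 ]
ridges [ 0.6643 -0.0193  0.04  ] [ 0.6668 -0.0349  0.04  ] cyl [ 0.7323 -0.0184  0.08  ] [ 0.6878 -0.0224  0.08  ]
spool [ 0.5546 -0.0651  0.04  ] weight [0.5265 0.0672 0.02  ]
```

```bash
cat >> h.py <<'E'
YAW=0.150
ex=np.array([np.cos(YAW),np.sin(YAW),0]);ey=np.array([-np.sin(YAW),np.cos(YAW),0])
def tri(p,q):
    o1,d1=ray("top",*p);o2,d2=ray("scene",*q)
    a=np.linalg.lstsq(np.c_[d1,-d2],o2-o1,rcond=None)[0]
    A=o1+a[0]*d1;B=o2+a[1]*d2;return (A+B)/2,np.linalg.norm(A-B)
def fx(P): P=np.asarray(P);return np.round([P@ex,P@ey,P[2]],4)
E
python3 - <<'E'
from h import *
C=lambda x,y:(215+x/5,115+y/5)
S=lambda x,y:(155+x/4.8,180+y/4.8)
a,e=tri(C(484,229),S(313,215));print("tab",a,e,fx(a))
for z in(.062,.076,.084,.098):print(" tab at z",z,fx(onz("top",*C(484,229),z)))
a,e=tri(C(691,475),S(285,45));print("pad top tri",a,e,fx(a))
p=onz("top",354,209.5,.076);print("pad top",p,fx(p))
print("shell",fx(onz("top",*C(656,313),.042)))
for z in (.032,.046):print("nest inner",z,[fx(onz("top",*C(*q),z)) for q in((585,188),(668,176))])
for z in(.03,.045):print("ridges",z,fx(onz("top",287.67,154.25,z)),fx(onz("top",293.38,153.38,z)))
print("cyl",fx(onz("top",*C(362,50),.08)),fx(onz("top",*C(372,130),.08)), "nose",fx(onz("top",*C(377,158),.06)))
for n,q,z in(("rail",(70,297),.03),("rail",(437,237),.03),("r2",(85,355),.03),("r2",(440,293),.03),("spool",(458,395),.04),("weight",(208,455),.03),("jarlike",(0,0),0)):print(n,fx(onz("top",*C(*q),z)))
b,e=tri((0,0),(0,0)) if 0 else (0,0)
print("ball scene",fx(onz("scene",*S(145,295),.035)))
print("scene ridge",fx(onz("scene",*S(385,358),.05)),"tcp",fx(get_state()["ee_pos"]))
E
```

```text
tab [ 0.63164472 -0.07700475  0.08136216] 0.0032913459819485435 [ 0.613  -0.1705  0.0814]
 tab at z 0.062 [ 0.6193 -0.1748  0.062 ]
 tab at z 0.076 [ 0.6152 -0.1729  0.076 ]
 tab at z 0.084 [ 0.6128 -0.1718  0.084 ]
 tab at z 0.098 [ 0.6088 -0.1698  0.098 ]
pad top tri [ 0.50211792 -0.17874809  0.07464937] 0.002028002369245234 [ 0.4698 -0.2518  0.0746]
pad top [ 0.50358808 -0.18155108  0.076     ] [ 0.4708 -0.2548  0.076 ]
shell [ 0.5643 -0.2589  0.042 ]
nest inner 0.032 [array([ 0.6417, -0.2372,  0.032 ]), array([ 0.641 , -0.2832,  0.032 ])]
nest inner 0.046 [array([ 0.6374, -0.2346,  0.046 ]), array([ 0.6367, -0.28  ,  0.046 ])]
ridges 0.03 [ 0.6576 -0.1184  0.03  ] [ 0.6575 -0.134   0.03  ]
ridges 0.045 [ 0.6529 -0.1171  0.045 ] [ 0.6527 -0.1325  0.045 ]
cyl [ 0.7213 -0.1276  0.08  ] [ 0.6767 -0.1249  0.08  ] nose [ 0.6678 -0.1266  0.06  ]
rail [0.6289 0.046  0.03  ]
rail [ 0.6284 -0.1533  0.03  ]
r2 [0.5959 0.0429 0.03  ]
r2 [ 0.5974 -0.1492  0.03  ]
spool [ 0.5386 -0.1473  0.04  ]
weight [ 0.5312 -0.0127  0.03  ]
jarlike [0.8175 0.0612 0.    ]
ball scene [ 0.6513 -0.2504  0.035 ]
scene ridge [ 0.6699 -0.1064  0.05  ] tcp [ 0.0676 -0.4948  0.2305]
```

```bash
cat >> h.py <<'E'
from scipy.spatial.transform import Rotation as Ro
def delta(x,y,z):
    s=get_state();R=np.array(s["eef_rot"]);Rt=np.c_[ex,-ey,[0,0,-1]]
    print("t",round(s["time_s"],2),"fx",fx(s["ee_pos"]),"F",np.round(s["ft_force"],1),"w",round(s["width"],3))
    print("d(mm)",(1000*R.T@(x*ex+y*ey+[0,0,z]-s["ee_pos"])).round(1),"r(deg)",np.degrees(Ro.from_matrix(R.T@Rt).as_rotvec()).round(2))
E
python3 -c "
from h import *
delta(.41,-.255,.2);delta(.41,-.255,.055)"
```

```text
t 0.1 fx [ 0.0676 -0.4948  0.2305] F [-0.9 -0.1 -0.6] w 1.003
d(mm) [ 371.7 -191.2   30.9] r(deg) [-0.11  0.01  7.78]
t 0.1 fx [ 0.0676 -0.4948  0.2305] F [-0.9 -0.1 -0.6] w 1.003
d(mm) [ 371.7 -190.9  175.9] r(deg) [-0.11  0.01  7.78]
```

Request:
apply_moves(
  steps=[
    {"dx":0.045,"dy":-0.023,"dz":0,"rz":1,"jaw":0},
    {"dx":0.09,"dy":-0.046,"dz":0,"rz":2,"jaw":0.5},
    {"dx":0.14,"dy":-0.072,"dz":0,"rz":4,"jaw":1},
    {"dx":0.19,"dy":-0.098,"dz":0,"rz":5,"jaw":1},
    {"dx":0.24,"dy":-0.123,"dz":0.0,"rz":6,"jaw":1},
    {"dx":0.29,"dy":-0.149,"dz":0.01,"rz":7,"jaw":1},
    {"dx":0.335,"dy":-0.172,"dz":0.05,"rz":7.8,"jaw":1},
    {"dx":0.36,"dy":-0.185,"dz":0.09,"rz":7.8,"jaw":1},
    {"dx":0.372,"dy":-0.191,"dz":0.13,"rz":7.8,"jaw":1},
    {"dx":0.372,"dy":-0.191,"dz":0.165,"rz":7.8,"jaw":1},
    {"dx":0.372,"dy":-0.191,"dz":0.176,"rz":7.8,"jaw":1},
    {"dx":0.372,"dy":-0.191,"dz":0.176,"rz":7.8,"jaw":1},
  ],
)

```text
schema error: expected keys dx, dy, dz, rx, ry, rz, jaw
```

Run:
```python
from h import *
delta(.44,-.255,.055)
im=get_image("top")[:,:,::-1];cv2.imwrite("pics/c3.png",cv2.resize(im[115:235,215:375],(800,600),interpolation=cv2.INTER_CUBIC))
```

```text
t 0.1 fx [ 0.0676 -0.4948  0.2305] F [-0.9 -0.1 -0.6] w 1.003
d(mm) [ 401.5 -186.9  175.9] r(deg) [-0.11  0.01  7.78]
```

View pics/c3.png

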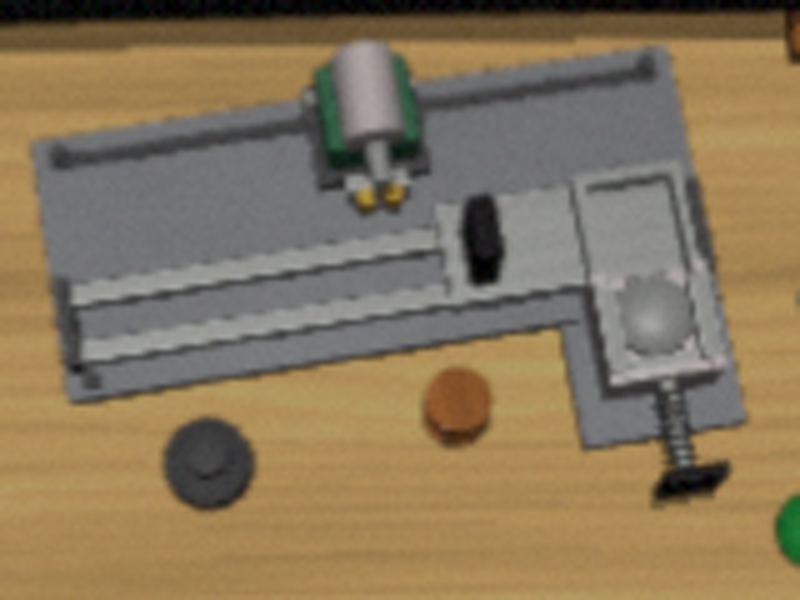

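The move was refused because every row needs all seven keys, so the picture shows an unchanged scene. I'll send it again with the keys filled in.

Request:
apply_moves(
  steps=[
    {"dx":0.045,"dy":-0.023,"dz":0,"rx":0,"ry":0,"rz":1,"jaw":0},
    {"dx":0.09,"dy":-0.046,"dz":0,"rx":0,"ry":0,"rz":2,"jaw":0.5},
    {"dx":0.14,"dy":-0.072,"dz":0,"rx":0,"ry":0,"rz":4,"jaw":1},
    {"dx":0.19,"dy":-0.098,"dz":0,"rx":0,"ry":0,"rz":5,"jaw":1},
    {"dx":0.24,"dy":-0.123,"dz":0,"rx":0,"ry":0,"rz":6,"jaw":1},
    {"dx":0.29,"dy":-0.149,"dz":0.01,"rx":0,"ry":0,"rz":7,"jaw":1},
    {"dx":0.335,"dy":-0.172,"dz":0.05,"rx":0,"ry":0,"rz":7.8,"jaw":1},
    {"dx":0.36,"dy":-0.185,"dz":0.09,"rx":0,"ry":0,"rz":7.8,"jaw":1},
    {"dx":0.372,"dy":-0.191,"dz":0.13,"rx":0,"ry":0,"rz":7.8,"jaw":1},
    {"dx":0.372,"dy":-0.191,"dz":0.165,"rx":0,"ry":0,"rz":7.8,"jaw":1},
    {"dx":0.372,"dy":-0.191,"dz":0.176,"rx":0,"ry":0,"rz":7.8,"jaw":1},
    {"dx":0.372,"dy":-0.191,"dz":0.176,"rx":0,"ry":0,"rz":7.8,"jaw":1},
  ],
)

```text
time_s: 1.65
ee_pos: [0.4434, -0.1908, 0.0547]
eef_rot: [[0.989, 0.149, -0.002], [0.149, -0.989, 0.002], [-0.001, -0.002, -1.0]]
ft_force: [-0.5, 0.4, -0.1]
width: -0.002
```

Run:
```python
from h import *
delta(.44,-.255,.055)
im=get_image("top")[:,:,::-1];cv2.imwrite("pics/c4.png",cv2.resize(im[115:235,215:375],(800,600),interpolation=cv2.INTER_CUBIC))
```

```text
t 1.65 fx [ 0.4099 -0.255   0.0547] F [-0.5  0.4 -0.1] w -0.002
d(mm) [30.1  0.  -0.4] r(deg) [-0.13  0.08 -0.04]
```

View pics/c4.png

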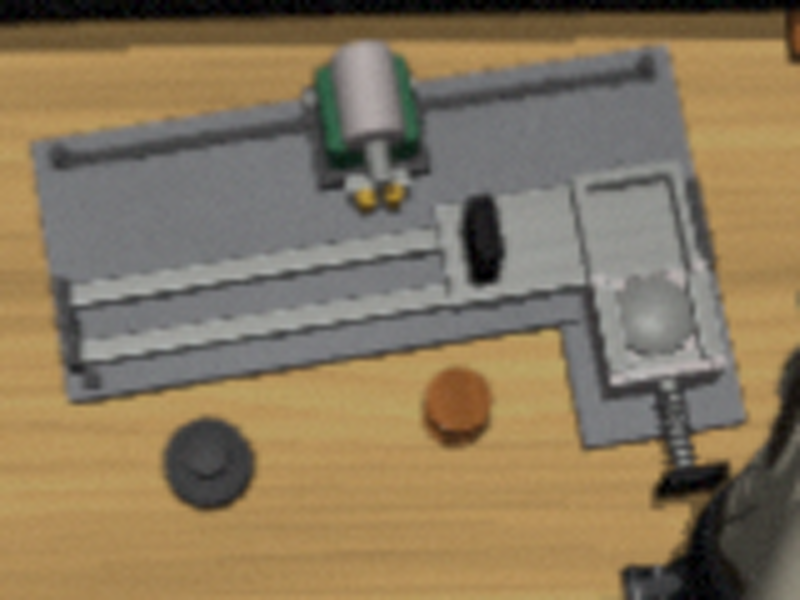

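The fingers are lined up with the pad and clear of it (pad at crop (690,482)). Now I press, creeping near the stop.

Request:
apply_moves(
  steps=[
    {"dx":0.02,"dy":0,"dz":0,"rx":0,"ry":0,"rz":0,"jaw":1},
    {"dx":0.035,"dy":0,"dz":0,"rx":0,"ry":0,"rz":0,"jaw":1},
    {"dx":0.045,"dy":0,"dz":0,"rx":0,"ry":0,"rz":0,"jaw":1},
    {"dx":0.052,"dy":0,"dz":0,"rx":0,"ry":0,"rz":0,"jaw":1},
    {"dx":0.059,"dy":0,"dz":0,"rx":0,"ry":0,"rz":0,"jaw":1},
    {"dx":0.066,"dy":0,"dz":0,"rx":0,"ry":0,"rz":0,"jaw":1},
    {"dx":0.073,"dy":0,"dz":0,"rx":0,"ry":0,"rz":0,"jaw":1},
    {"dx":0.08,"dy":0,"dz":0,"rx":0,"ry":0,"rz":0,"jaw":1},
    {"dx":0.086,"dy":0,"dz":0,"rx":0,"ry":0,"rz":0,"jaw":1},
    {"dx":0.09,"dy":0,"dz":0,"rx":0,"ry":0,"rz":0,"jaw":1},
  ],
)

```text
time_s: 2.95
ee_pos: [0.5319, -0.1785, 0.0556]
eef_rot: [[0.989, 0.148, -0.003], [0.148, -0.989, 0.0], [-0.003, -0.001, -1.0]]
ft_force: [-6.7, -2.9, 5.4]
width: -0.004
```

Request:
apply_moves(
  steps=[
    {"dx":0.002,"dy":0,"dz":0,"rx":0,"ry":0,"rz":0,"jaw":1},
    {"dx":0.004,"dy":0,"dz":0,"rx":0,"ry":0,"rz":0,"jaw":1},
  ],
)

```text
time_s: 3.2
ee_pos: [0.5341, -0.1782, 0.0554]
eef_rot: [[0.989, 0.147, -0.006], [0.147, -0.989, -0.0], [-0.006, -0.001, -1.0]]
ft_force: [-6.5, -1.9, 4.1]
width: 0.005
```

Request:
apply_moves(
  steps=[
    {"dx":0.003,"dy":0,"dz":0,"rx":0,"ry":0,"rz":0,"jaw":1},
    {"dx":0.005,"dy":0,"dz":0,"rx":0,"ry":0,"rz":0,"jaw":1},
  ],
)

```text
time_s: 3.45
ee_pos: [0.5373, -0.1777, 0.0554]
eef_rot: [[0.989, 0.146, -0.01], [0.146, -0.989, -0.001], [-0.01, -0.001, -1.0]]
ft_force: [-6.2, -1.5, 6.0]
width: -0.001
```

Request:
apply_moves(
  steps=[
    {"dx":0.003,"dy":0,"dz":0,"rx":0,"ry":0,"rz":0,"jaw":1},
    {"dx":0.005,"dy":0,"dz":0,"rx":0,"ry":0,"rz":0,"jaw":1},
  ],
)

```text
time_s: 3.7
ee_pos: [0.5403, -0.1772, 0.0553]
eef_rot: [[0.989, 0.145, -0.014], [0.145, -0.989, -0.001], [-0.014, -0.001, -1.0]]
ft_force: [-6.4, -0.9, 5.6]
width: -0.0
```

Request:
apply_moves(
  steps=[
    {"dx":0.003,"dy":0,"dz":0,"rx":0,"ry":0,"rz":0,"jaw":1},
    {"dx":0.005,"dy":0,"dz":0,"rx":0,"ry":0,"rz":0,"jaw":1},
  ],
)

```text
time_s: 3.95
ee_pos: [0.543, -0.1768, 0.0552]
eef_rot: [[0.989, 0.144, -0.018], [0.144, -0.99, -0.001], [-0.018, -0.001, -1.0]]
ft_force: [-11.2, -2.3, 9.6]
width: -0.001
```

Run:
```python
from h import *
delta(.44,-.255,.055)
im=get_image("top")[:,:,::-1];cv2.imwrite("pics/c5.png",cv2.resize(im[140:230,295:375],(533,600),interpolation=cv2.INTER_CUBIC))
t=im.max(2)[195:225,330:370]
```

```text
t 3.95 fx [ 0.5105 -0.2559  0.0552] F [-11.2  -2.3   9.6] w -0.001
d(mm) [-70.5  -0.6   1.5] r(deg) [-0.07  1.05 -0.3 ]
```

View pics/c5.png

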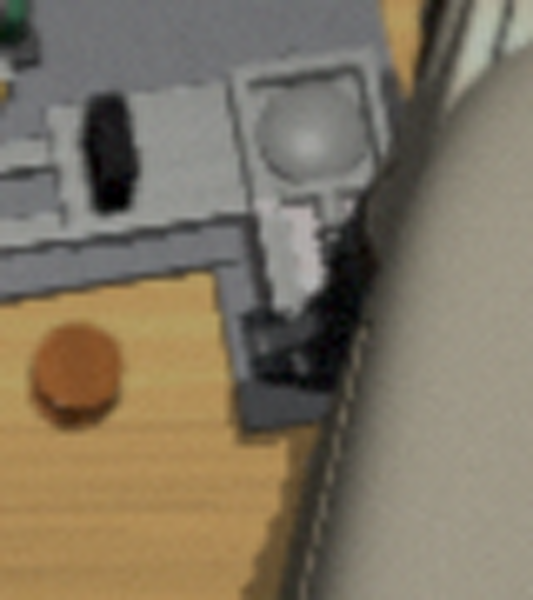

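The shell is now inside the nest pocket (crop (310,132)) and the force is starting to rise. I'll push a little more to be sure of the stop.

Request:
apply_moves(
  steps=[
    {"dx":0.003,"dy":0,"dz":0,"rx":0,"ry":0,"rz":0,"jaw":1},
    {"dx":0.005,"dy":0,"dz":0,"rx":0,"ry":0,"rz":0,"jaw":1},
  ],
)

```text
time_s: 4.25
ee_pos: [0.5429, -0.1768, 0.0551]
eef_rot: [[0.989, 0.143, -0.028], [0.143, -0.99, -0.003], [-0.029, -0.001, -1.0]]
ft_force: [-16.9, -3.1, 13.8]
width: -0.001
```

The position held while the force rose to 17 N, so this is the hard stop. Now I back off, letting the spring follow, and then rise.

Request:
apply_moves(
  steps=[
    {"dx":-0.01,"dy":0,"dz":0,"rx":0,"ry":0,"rz":0,"jaw":1},
    {"dx":-0.025,"dy":0,"dz":0,"rx":0,"ry":-1,"rz":0,"jaw":1},
    {"dx":-0.04,"dy":0,"dz":0,"rx":0,"ry":-1.6,"rz":0.3,"jaw":1},
    {"dx":-0.055,"dy":0,"dz":0,"rx":0,"ry":-1.6,"rz":0.3,"jaw":1},
    {"dx":-0.07,"dy":0,"dz":0,"rx":0,"ry":-1.6,"rz":0.3,"jaw":1},
    {"dx":-0.09,"dy":0,"dz":0,"rx":0,"ry":-1.6,"rz":0.3,"jaw":1},
    {"dx":-0.105,"dy":0,"dz":-0.01,"rx":0,"ry":-1.6,"rz":0.3,"jaw":1},
    {"dx":-0.105,"dy":0,"dz":-0.05,"rx":0,"ry":-1.6,"rz":0.3,"jaw":1},
    {"dx":-0.105,"dy":0,"dz":-0.1,"rx":0,"ry":-1.6,"rz":0.3,"jaw":0.5},
    {"dx":-0.105,"dy":0,"dz":-0.13,"rx":0,"ry":-1.6,"rz":0.3,"jaw":0.1},
    {"dx":-0.105,"dy":0,"dz":-0.13,"rx":0,"ry":-1.6,"rz":0.3,"jaw":-0.1},
  ],
)

```text
time_s: 5.62
ee_pos: [0.445, -0.1922, 0.1919]
eef_rot: [[0.989, 0.138, -0.048], [0.137, -0.99, -0.01], [-0.049, 0.003, -0.999]]
ft_force: [0.6, -0.9, 0.3]
width: 0.551
```

Run:
```python
from h import *
delta(.613,-.171,.16);delta(.613,-.171,.043)
a=get_image("scene")[:,:,::-1][180:305,155:320]
cv2.imwrite("pics/c6.png",cv2.resize(a,(792,600),interpolation=cv2.INTER_CUBIC))
```

```text
t 5.62 fx [ 0.4113 -0.2566  0.1919] F [ 0.6 -0.9  0.3] w 0.551
d(mm) [201.9 -88.1  21.8] r(deg) [ 0.15  2.8  -0.69]
t 5.62 fx [ 0.4113 -0.2566  0.1919] F [ 0.6 -0.9  0.3] w 0.551
d(mm) [207.7 -88.4 138.7] r(deg) [ 0.15  2.8  -0.69]
```

View pics/c6.png

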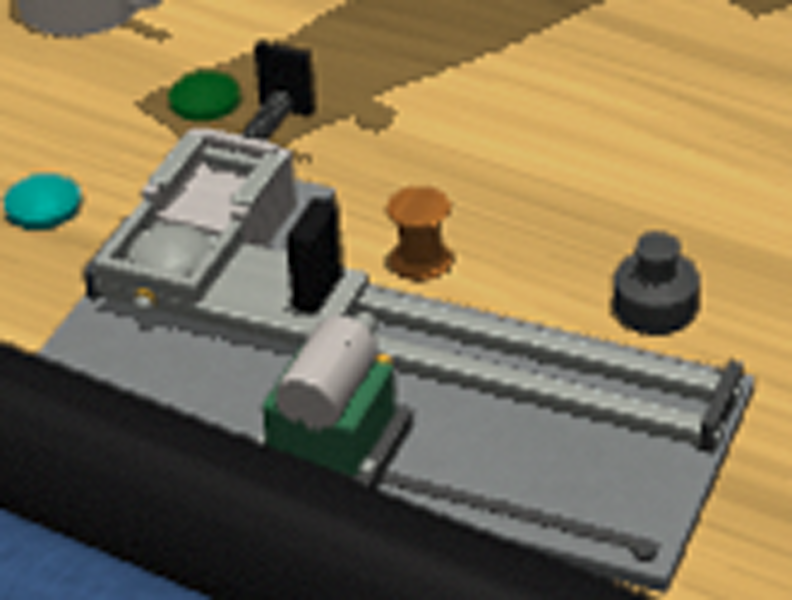

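The shell lies flat in the nest (crop (172,247)), and the pad is back at its starting pixel (285,78). Next I move above the tab and correct the tilt.

Request:
apply_moves(
  steps=[
    {"dx":0.04,"dy":-0.018,"dz":0,"rx":0,"ry":0.6,"rz":-0.2,"jaw":-0.1},
    {"dx":0.085,"dy":-0.037,"dz":0.005,"rx":0,"ry":1.2,"rz":-0.3,"jaw":-0.1},
    {"dx":0.13,"dy":-0.057,"dz":0.01,"rx":0,"ry":1.8,"rz":-0.5,"jaw":-0.1},
    {"dx":0.17,"dy":-0.074,"dz":0.015,"rx":0,"ry":2.4,"rz":-0.6,"jaw":-0.1},
    {"dx":0.195,"dy":-0.085,"dz":0.02,"rx":0,"ry":2.8,"rz":-0.7,"jaw":-0.1},
    {"dx":0.202,"dy":-0.088,"dz":0.022,"rx":0,"ry":2.8,"rz":-0.7,"jaw":-0.1},
    {"dx":0.202,"dy":-0.088,"dz":0.022,"rx":0,"ry":2.8,"rz":-0.7,"jaw":-0.1},
  ],
)

```text
time_s: 6.55
ee_pos: [0.6295, -0.077, 0.1562]
eef_rot: [[0.989, 0.15, -0.006], [0.15, -0.989, -0.001], [-0.006, 0.0, -1.0]]
ft_force: [-0.0, 0.1, 0.6]
width: 0.548
```

Run:
```python
from h import *
delta(.613,-.171,.043)
```

```text
t 6.55 fx [ 0.6109 -0.1702  0.1562] F [-0.   0.1  0.6] w 0.548
d(mm) [  2.8   0.8 113.2] r(deg) [0.01 0.34 0.03]
```

Request:
apply_moves(
  steps=[
    {"dx":0.002,"dy":0.001,"dz":0.03,"rx":0,"ry":0.3,"rz":0,"jaw":-0.1},
    {"dx":0.002,"dy":0.001,"dz":0.055,"rx":0,"ry":0.3,"rz":0,"jaw":-0.1},
    {"dx":0.002,"dy":0.001,"dz":0.075,"rx":0,"ry":0.3,"rz":0,"jaw":-0.1},
    {"dx":0.002,"dy":0.001,"dz":0.095,"rx":0,"ry":0.3,"rz":0,"jaw":-0.1},
    {"dx":0.002,"dy":0.001,"dz":0.11,"rx":0,"ry":0.3,"rz":0,"jaw":-0.1},
    {"dx":0.002,"dy":0.001,"dz":0.11,"rx":0,"ry":0.3,"rz":0,"jaw":-0.1},
  ],
)

```text
time_s: 7.3
ee_pos: [0.6294, -0.0783, 0.0451]
eef_rot: [[0.989, 0.149, -0.004], [0.149, -0.989, 0.0], [-0.003, -0.001, -1.0]]
ft_force: [0.6, 0.1, -0.0]
width: 0.551
```

Request:
apply_moves(
  newtons=50,
  steps=[
    {"dx":0,"dy":0,"dz":0,"rx":0,"ry":0,"rz":0,"jaw":0.2},
    {"dx":0,"dy":0,"dz":0,"rx":0,"ry":0,"rz":0,"jaw":0.5},
    {"dx":0,"dy":0,"dz":0,"rx":0,"ry":0,"rz":0,"jaw":0.8},
    {"dx":0,"dy":0,"dz":0,"rx":0,"ry":0,"rz":0,"jaw":1},
    {"dx":0,"dy":0,"dz":0,"rx":0,"ry":0,"rz":0,"jaw":1},
    {"dx":0,"dy":0,"dz":0,"rx":0,"ry":0,"rz":0,"jaw":1},
  ],
)

```text
time_s: 8.05
ee_pos: [0.6298, -0.0774, 0.0462]
eef_rot: [[0.989, 0.149, -0.002], [0.149, -0.989, 0.001], [-0.002, -0.002, -1.0]]
ft_force: [-1.9, 3.4, 4.9]
width: 0.179
```

Run:
```python
from h import *
delta(.613,-.171,.045)
```

```text
t 8.05 fx [ 0.6112 -0.1707  0.0462] F [-1.9  3.4  4.9] w 0.179
d(mm) [1.9 0.3 1.2] r(deg) [-0.09  0.12 -0.01]
```

Gripped: the opening of about 15 mm matches the tab. Next I slide about 105 mm, stopping short of the first ridge (expected at about 116 mm, notch at about 130 mm).

Request:
apply_moves(
  steps=[
    {"dx":0,"dy":-0.004,"dz":0,"rx":0,"ry":0,"rz":0,"jaw":1},
    {"dx":0,"dy":-0.012,"dz":0,"rx":0,"ry":0,"rz":0,"jaw":1},
    {"dx":0,"dy":-0.022,"dz":0,"rx":0,"ry":0,"rz":0,"jaw":1},
    {"dx":0,"dy":-0.032,"dz":0,"rx":0,"ry":0,"rz":0,"jaw":1},
    {"dx":0,"dy":-0.042,"dz":0,"rx":0,"ry":0,"rz":0,"jaw":1},
    {"dx":0,"dy":-0.052,"dz":0,"rx":0,"ry":0,"rz":0,"jaw":1},
    {"dx":0,"dy":-0.06,"dz":0,"rx":0,"ry":0,"rz":0,"jaw":1},
    {"dx":0,"dy":-0.065,"dz":0,"rx":0,"ry":0,"rz":0,"jaw":1},
  ],
)

```text
time_s: 9.05
ee_pos: [0.6205, -0.0124, 0.0463]
eef_rot: [[0.989, 0.15, -0.001], [0.15, -0.989, 0.001], [-0.001, -0.002, -1.0]]
ft_force: [3.2, -0.4, -2.3]
width: 0.183
```

Run:
```python
from h import *
delta(.6112,-.1707+.105,.045)
```

```text
t 9.05 fx [ 0.6117 -0.105   0.0463] F [ 3.2 -0.4 -2.3] w 0.183
d(mm) [ -0.4 -39.3   1.3] r(deg) [-0.09  0.06  0.03]
```

Request:
apply_moves(
  steps=[
    {"dx":0,"dy":-0.005,"dz":0,"rx":0,"ry":0,"rz":0,"jaw":1},
    {"dx":0,"dy":-0.013,"dz":0,"rx":0,"ry":0,"rz":0,"jaw":1},
    {"dx":0,"dy":-0.021,"dz":0,"rx":0,"ry":0,"rz":0,"jaw":1},
    {"dx":0,"dy":-0.029,"dz":0,"rx":0,"ry":0,"rz":0,"jaw":1},
    {"dx":0,"dy":-0.036,"dz":0,"rx":0,"ry":0,"rz":0,"jaw":1},
    {"dx":0,"dy":-0.04,"dz":0,"rx":0,"ry":0,"rz":0,"jaw":1},
    {"dx":0,"dy":-0.04,"dz":0,"rx":0,"ry":0,"rz":0,"jaw":1},
  ],
)

```text
time_s: 9.93
ee_pos: [0.6146, 0.0283, 0.0463]
eef_rot: [[0.989, 0.151, -0.001], [0.151, -0.989, 0.003], [-0.001, -0.003, -1.0]]
ft_force: [5.1, 2.4, -4.2]
width: 0.18
```

Run:
```python
from h import *
delta(.6112,-.1707+.130,.045)
im=get_image("top")[:,:,::-1];cv2.imwrite("pics/t2.png",im)
cv2.imwrite("pics/c7.png",cv2.resize(im[115:205,265:385],(800,600),interpolation=cv2.INTER_CUBIC))
```

```text
t 9.93 fx [ 0.612  -0.0638  0.0463] F [ 5.1  2.4 -4.2] w 0.18
d(mm) [ -0.7 -23.1   1.3] r(deg) [-0.17  0.03  0.07]
```

View pics/c7.png

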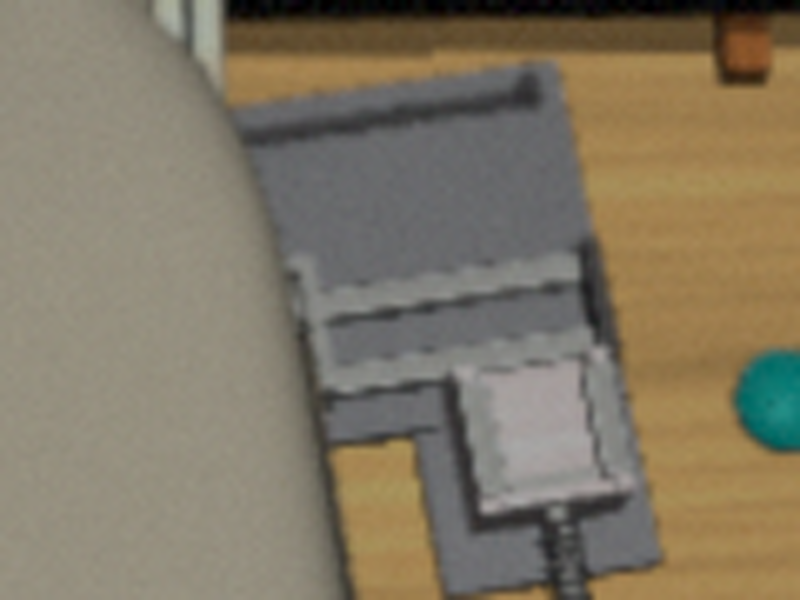

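The shuttle followed (its -y edge is at crop (305,300)), and the arm hides the head. From here I creep by feel.

Request:
apply_moves(
  steps=[
    {"dx":0,"dy":-0.002,"dz":0,"rx":0,"ry":0,"rz":0,"jaw":1},
    {"dx":0,"dy":-0.004,"dz":0,"rx":0,"ry":0,"rz":0,"jaw":1},
    {"dx":0,"dy":-0.004,"dz":0,"rx":0,"ry":0,"rz":0,"jaw":1},
  ],
)

```text
time_s: 10.35
ee_pos: [0.614, 0.0327, 0.0463]
eef_rot: [[0.989, 0.151, -0.001], [0.151, -0.989, 0.003], [-0.0, -0.003, -1.0]]
ft_force: [4.7, 0.2, -2.3]
width: 0.183
```

Request:
apply_moves(
  steps=[
    {"dx":0,"dy":-0.002,"dz":0,"rx":0,"ry":0,"rz":0,"jaw":1},
    {"dx":0,"dy":-0.003,"dz":0,"rx":0,"ry":0,"rz":0,"jaw":1},
  ],
)

```text
time_s: 10.6
ee_pos: [0.6136, 0.0356, 0.0463]
eef_rot: [[0.989, 0.151, -0.001], [0.151, -0.989, 0.003], [-0.001, -0.003, -1.0]]
ft_force: [4.9, -0.8, -3.5]
width: 0.178
```

Request:
apply_moves(
  steps=[
    {"dx":0,"dy":-0.002,"dz":0,"rx":0,"ry":0,"rz":0,"jaw":1},
    {"dx":0,"dy":-0.003,"dz":0,"rx":0,"ry":0,"rz":0,"jaw":1},
  ],
)

```text
time_s: 10.85
ee_pos: [0.6132, 0.0384, 0.0463]
eef_rot: [[0.989, 0.151, -0.001], [0.151, -0.989, 0.002], [-0.0, -0.003, -1.0]]
ft_force: [5.1, -2.9, -4.0]
width: 0.179
```

Run:
```python
from h import *
delta(.6112,-.1707+.130,.045)
```

```text
t 10.85 fx [ 0.612  -0.0537  0.0463] F [ 5.1 -2.9 -4. ] w 0.179
d(mm) [ -0.8 -13.    1.3] r(deg) [-0.14  0.02  0.07]
```

Request:
apply_moves(
  steps=[
    {"dx":0,"dy":-0.002,"dz":0,"rx":0,"ry":0,"rz":0,"jaw":1},
    {"dx":0,"dy":-0.002,"dz":0,"rx":0,"ry":0,"rz":0,"jaw":1},
  ],
)

```text
time_s: 11.1
ee_pos: [0.6131, 0.0388, 0.0462]
eef_rot: [[0.989, 0.15, -0.0], [0.15, -0.989, -0.0], [-0.0, 0.0, -1.0]]
ft_force: [5.5, -5.0, -3.8]
width: 0.18
```

Request:
apply_moves(
  steps=[
    {"dx":0,"dy":-0.002,"dz":0,"rx":0,"ry":0,"rz":0,"jaw":1},
    {"dx":0,"dy":-0.002,"dz":0,"rx":0,"ry":0,"rz":0,"jaw":1},
  ],
)

```text
time_s: 11.35
ee_pos: [0.6132, 0.0388, 0.0462]
eef_rot: [[0.989, 0.148, 0.0], [0.148, -0.989, -0.003], [-0.0, 0.003, -1.0]]
ft_force: [5.3, -6.1, -3.5]
width: 0.179
```

Request:
apply_moves(
  steps=[
    {"dx":0,"dy":-0.002,"dz":0,"rx":0,"ry":0,"rz":0,"jaw":1},
    {"dx":0,"dy":-0.002,"dz":0,"rx":0,"ry":0,"rz":0,"jaw":1},
  ],
)

```text
time_s: 11.6
ee_pos: [0.6132, 0.0388, 0.0462]
eef_rot: [[0.989, 0.147, 0.001], [0.147, -0.989, -0.006], [-0.0, 0.006, -1.0]]
ft_force: [5.8, -7.6, -4.2]
width: 0.184
```

The ball met the first ridge at a travel of about 117.5 mm, so the notch should be about 14.5 mm further, in line with the vision estimate. I'll climb with targets no further than that.

Request:
apply_moves(
  steps=[
    {"dx":0,"dy":-0.003,"dz":0,"rx":0,"ry":0,"rz":0,"jaw":1},
    {"dx":0,"dy":-0.005,"dz":0,"rx":0,"ry":0,"rz":0,"jaw":1},
    {"dx":0,"dy":-0.007,"dz":0,"rx":0,"ry":0,"rz":0,"jaw":1},
    {"dx":0,"dy":-0.007,"dz":0,"rx":0,"ry":0,"rz":0,"jaw":1},
  ],
)

```text
time_s: 12.1
ee_pos: [0.6121, 0.0461, 0.0462]
eef_rot: [[0.989, 0.147, 0.0], [0.147, -0.989, -0.004], [-0.0, 0.004, -1.0]]
ft_force: [4.9, -2.1, -2.6]
width: 0.179
```

Run:
```python
from h import *
delta(.612,-.0535+.0145,.0462)
```

```text
t 12.1 fx [ 0.6121 -0.0459  0.0462] F [ 4.9 -2.1 -2.6] w 0.179
d(mm) [-0.1 -6.9  0. ] r(deg) [ 0.22  0.01 -0.14]
```

Request:
apply_moves(
  steps=[
    {"dx":0,"dy":-0.002,"dz":0,"rx":0.2,"ry":0,"rz":0,"jaw":1},
    {"dx":0,"dy":-0.003,"dz":0,"rx":0.2,"ry":0,"rz":0,"jaw":1},
  ],
)

```text
time_s: 12.35
ee_pos: [0.6117, 0.0493, 0.0462]
eef_rot: [[0.989, 0.147, -0.0], [0.147, -0.989, 0.0], [-0.0, -0.0, -1.0]]
ft_force: [5.4, -1.5, -1.8]
width: 0.183
```

Run:
```python
from h import *
delta(.612,-.0535+.0145,.0462)
```

```text
t 12.35 fx [ 0.6121 -0.0427  0.0462] F [ 5.4 -1.5 -1.8] w 0.183
d(mm) [-0.2 -3.7  0. ] r(deg) [-0.02  0.01 -0.11]
```

Request:
apply_moves(
  steps=[
    {"dx":0,"dy":-0.001,"dz":0,"rx":0,"ry":0,"rz":0,"jaw":1},
    {"dx":0,"dy":-0.002,"dz":0,"rx":0,"ry":0,"rz":0,"jaw":1},
  ],
)

```text
time_s: 12.6
ee_pos: [0.6113, 0.0517, 0.0462]
eef_rot: [[0.989, 0.148, -0.0], [0.148, -0.989, 0.001], [-0.0, -0.001, -1.0]]
ft_force: [4.6, -0.0, -4.0]
width: 0.182
```

Request:
apply_moves(
  steps=[
    {"dx":0,"dy":-0.001,"dz":0,"rx":0,"ry":0,"rz":0,"jaw":1},
    {"dx":0,"dy":-0.0015,"dz":0,"rx":0,"ry":0,"rz":0,"jaw":1},
  ],
)

```text
time_s: 12.85
ee_pos: [0.6111, 0.053, 0.0462]
eef_rot: [[0.989, 0.148, -0.0], [0.148, -0.989, 0.0], [-0.0, -0.0, -1.0]]
ft_force: [5.5, -2.1, -2.6]
width: 0.18
```

Run:
```python
from h import *
delta(.612,-.0535+.0145,.0462)
```

```text
t 12.85 fx [ 0.6122 -0.0389  0.0462] F [ 5.5 -2.1 -2.6] w 0.18
d(mm) [-0.2  0.1  0. ] r(deg) [-0.02  0.   -0.09]
```

We are at the estimated notch. A gentle probe forward should meet the second ridge right away.

Request:
apply_moves(
  steps=[
    {"dx":0,"dy":-0.001,"dz":0,"rx":0,"ry":0,"rz":0,"jaw":1},
    {"dx":0,"dy":-0.002,"dz":0,"rx":0,"ry":0,"rz":0,"jaw":1},
  ],
)

```text
time_s: 13.1
ee_pos: [0.6111, 0.0535, 0.0462]
eef_rot: [[0.989, 0.147, 0.0], [0.147, -0.989, -0.002], [-0.0, 0.002, -1.0]]
ft_force: [4.6, -4.4, -3.0]
width: 0.181
```

Request:
apply_moves(
  steps=[
    {"dx":0,"dy":-0.001,"dz":0,"rx":0,"ry":0,"rz":0,"jaw":1},
    {"dx":0,"dy":-0.002,"dz":0,"rx":0,"ry":0,"rz":0,"jaw":1},
  ],
)

```text
time_s: 13.35
ee_pos: [0.611, 0.0538, 0.0462]
eef_rot: [[0.989, 0.146, 0.001], [0.146, -0.989, -0.005], [-0.0, 0.005, -1.0]]
ft_force: [7.5, -7.4, -3.3]
width: 0.181
```

The second ridge stops it at y ≈ 0.0535 with 7 N, so the ball is in the notch. I'll take the push off, untilt, and hold.

Request:
apply_moves(
  steps=[
    {"dx":0,"dy":0.0005,"dz":0,"rx":0.15,"ry":0,"rz":0.1,"jaw":1},
    {"dx":0,"dy":0.001,"dz":0,"rx":0.3,"ry":0,"rz":0.1,"jaw":1},
    {"dx":0,"dy":0.001,"dz":0,"rx":0.3,"ry":0,"rz":0.1,"jaw":1},
    {"dx":0,"dy":0.001,"dz":0,"rx":0.3,"ry":0,"rz":0.1,"jaw":1},
    {"dx":0,"dy":0.001,"dz":0,"rx":0.3,"ry":0,"rz":0.1,"jaw":1},
    {"dx":0,"dy":0.001,"dz":0,"rx":0.3,"ry":0,"rz":0.1,"jaw":1},
  ],
)

```text
time_s: 14.1
ee_pos: [0.6112, 0.053, 0.0463]
eef_rot: [[0.99, 0.144, -0.0], [0.144, -0.99, 0.0], [0.0, -0.0, -1.0]]
ft_force: [4.6, 1.3, -2.0]
width: 0.183
```

Run:
```python
from h import *
delta(.612,-.0535+.0145,.0462)
s=get_state();print(np.abs(s["joint_velocities"]).max())
a=get_image("scene")[:,:,::-1][180:305,155:320]
cv2.imwrite("pics/c8.png",cv2.resize(a,(792,600),interpolation=cv2.INTER_CUBIC))
```

```text
t 14.1 fx [ 0.6122 -0.0389  0.0463] F [ 4.6  1.3 -2. ] w 0.183
d(mm) [-0.2  0.1  0.1] r(deg) [-0.02 -0.   -0.29]
0.0012195080412627341
```

View pics/c8.png

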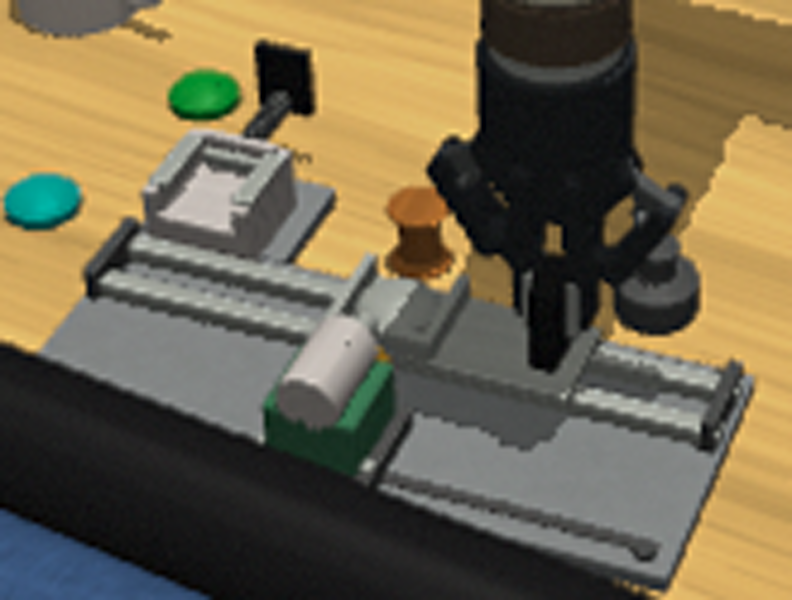

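The gripper holds the tab and the nest is in front of the head's nose, but the shell isn't obvious here because of the shadow at crop (400,300). I'll zoom in with raised contrast and mark where the shell should be.

Run:
```python
from h import *
s=get_state();p=np.array(s["ee_pos"])-.085*ey;p=p+(.613-p@ex)*ex
im=get_image("scene")[:,:,::-1];t=get_image("top")[:,:,::-1]
pts=[p*[1,1,0]+[0,0,z] for z in(.032,.047)]
print([proj("scene",q) for q in pts],[proj("top",q) for q in pts])
u,v=proj("scene",pts[1]).astype(int)
a=cv2.resize(im[v-20:v+20,u-26:u+26],(780,600),interpolation=cv2.INTER_CUBIC)
a=cv2.convertScaleAbs(a,alpha=1.5)
ring=[proj("scene",pts[0]+[0.022*np.cos(w),.022*np.sin(w),.002]) for w in np.linspace(0,6.28,24)]
for r in ring: cv2.circle(a,tuple(int(k) for k in ((r-[u-26,v-20])*15)),2,(0,0,255),-1)
cv2.imwrite("pics/c9.png",a)
```

```text
[array([237.87872195, 243.80151739]), array([237.6300402, 239.2688642])] [array([292.66866112, 169.39910329]), array([292.89102523, 167.81472091])]
```

View pics/c9.png

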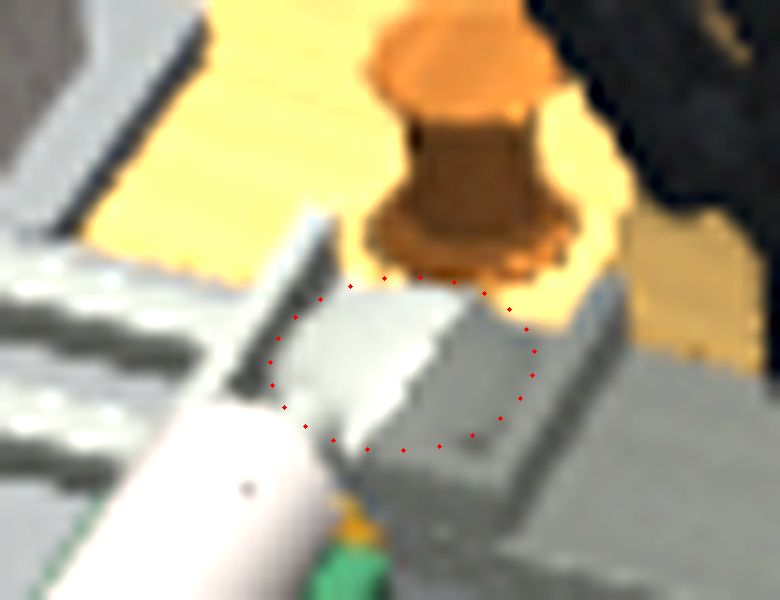

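The zoom shows the lit dome with its rounded left and top outline on the predicted ring centred at (403,365). The shell is aboard, the shuttle is still, and the grip is holding, so I'm handing in.

```bash
python3 -c "
from h import *
delta(.612,-.039,.0462);print(sign_off())"
```

```text
t 14.25 fx [ 0.6122 -0.0389  0.0462] F [ 5.2  1.9 -3. ] w 0.185
d(mm) [-0.2  0.1  0. ] r(deg) [-0.02  0.   -0.29]
the job is handed in; nothing more can be done
None
```

The job is handed in at 14.25 s on the robot clock. The shell was pushed into the nest, and the shuttle is gripped and held in the notch. No verdict was reported.

- **Ejector:** I pressed it to its hard stop, where the position held while the force rose to about 17 N. On release the pad went back to its starting pixel, and the picture showed the shell flat in the nest.
- **Slide:** I gripped the tab with a 50 N grip setting. The ball met the first ridge at about 117.5 mm of travel and climbed it. The second ridge stopped it at about 132 mm with about 7 N. That agrees with the 130 mm estimated from the camera to within about 2 mm. I then took the push off.
- **Last checks:** The arm was still, the opening was about 15.7 mm on the tab, and little force was left along the rail.
- **Less certain:** In the final picture the shell was half in shadow and partly hidden by the crimp head. Its outline fitted the predicted position, but I could not measure its flatness to the millimetre there, and the top camera was blocked by the arm. I did not measure the bystanders, but saw nothing disturbed in the parts I viewed (spool, weight and the green and turquoise domes).
- **Mishap:** The first move call was refused because rows lacked some keys. Nothing moved, and I sent it again in full.

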